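Set the sizing gauge to a sample tin, closing from one side to take up the play

TASK

Set the sizing gauge to the flat white tin: draw the gauge's carriage well back, lay the tin flat, square and central on the bed between the carriage and the orange spring pad, and only then bring the carriage up with its blue handle until the tin bears snugly on the spring pad, at about 5 N. Never squeeze it harder than 15 N, and make the last movement a closing one, so that the handle's play is left taken up towards the tin and the gauge keeps its grip when you let go. Leave the spool, eraser and ink pad alone.

Things in the scene. Friction and masses are not known exactly. Their poses are not given: they have to be found in the camera images.
- gauge: The sizing gauge, fixed to the counter: a dark steel bed 80 (x) x 260 (y) x 10 mm (z) with a grey end block at its -y end. Origin: centre of the bed's underside, on the counter; axes: y along the slide (+y = opening, -y = closing, towards the spring pad), z up. The bed's upper face is at z = 10 mm; the end block spans y = -130 to -100 mm and rises to z = 42 mm. With the orange pad at rest, a tin against it has its centre at y = -44 mm.
- size_pad: Orange spring pad on the end block, 44 wide x 7 x 20 mm, facing +y. Origin: centre of its face, at gauge (0, -90, 22.5) mm at rest. Pressed towards -y it gives way against a spring of 5 N per mm without preload, 6 mm at most.
- carriage (a joint): Slide of the grey carriage along the gauge's y, in m: 0 = closed (its face 60 mm from the resting pad), grows as it opens, up to 0.065 (125 mm). With the tin just touching both faces it reads 0.032. It drags with about 10 N of steady friction, the same both ways, and stays where it is left, also against the spring pad up to that force. It is moved by the handle only at the ends of the handle's play.
- fence_face (a point): Centre of the carriage's pressing face (70 mm wide, from z = 12 to 36 mm over the counter), which looks to the gauge's -y; the carriage reaches 60 mm behind it and is 36 mm tall.
- handle (a joint): Place of the blue handle on the carriage, in m, along the gauge's y: it has 6 mm of loose play each way from the middle, -0.006 (against the closing end: here it drives the carriage towards the tin) to +0.006 (against the opening end: here it draws the carriage back). Within the play it moves with about 0.6 N and the carriage stays still.
- handle_grip (a point): Where to grip the blue handle: an upright block 28 (x) x 22 (y) x 40 mm tall, from z = 41 to 81 mm over the counter; this point is on its middle line, 64 mm over the counter. It can be gripped or pushed on any side from above. Axes as the gauge's.
- tin_center (a point): Centre of the flat white tin, 62 (x) x 92 (y) x 21 mm (z), loose, about 60 g, at first lying on the counter. Its y axis is its long side, which goes along the gauge's y; either way round will do. Lying on the bed, its centre is 20.5 mm over the counter.
- thread_spool_center (a point): Centre of a loose dark red thread spool standing on the counter, 29 mm across, 46 mm tall: leave alone.
- eraser_center (a point): Centre of a loose blue and white eraser, 50 x 23 x 12 mm: leave alone.
- ink_pad_center (a point): Centre of a loose green closed ink pad, 57 x 73 x 18 mm: leave alone.

How it is judged:
On the way:
1. the carriage is drawn back (slide over 38 mm) while the tin lies flat and square on the bed in front of it (value of joint carriage above 0.038 m and x of tin_center in the frame of gauge between -0.012 and 0.012 m and z of tin_center in the frame of gauge between 0.017 and 0.025 m and angle between the y axis of tin_center and the y axis of gauge, either way round below 0.1 rad and y of tin_center in the frame of gauge between -0.05 and -0.005 m), for 0.2 s.
At the end, for the whole second after the job is handed in: The tin lies flat on the bed (within 12 mm of its middle line, 0.1 rad of square), held between carriage (slide 26 to 36 mm) and spring pad, which feels 3 to 8 N; the carriage is at rest and the handle within 2 mm of the closing end of its play (x of tin_center in the frame of gauge between -0.012 and 0.012 m and z of tin_center in the frame of gauge between 0.017 and 0.025 m and angle between the y axis of tin_center and the y axis of gauge, either way round below 0.1 rad and contact force between size_pad and anything else between 3 and 8 N and value of joint carriage between 0.026 and 0.036 m and value of joint handle below -0.004 m and velocity of joint carriage between -0.002 and 0.002 m/s); the robot touches nothing.
It fails at once if the spring pad is pressed with more than 15 N (contact force between size_pad and anything else above 15 N).
It fails at once if the thread spool is moved by more than 20 mm (distance of thread_spool_center from where it was at the start of the episode above 0.02 m).
It fails at once if the eraser is moved by more than 20 mm (distance of eraser_center from where it was at the start of the episode above 0.02 m).
It fails at once if the ink pad is moved by more than 20 mm (distance of ink_pad_center from where it was at the start of the episode above 0.02 m).
It also fails if it takes over 72 s, if anything falls off the work surface, if the arm or the gripper's body presses on something with over 40 N, if the wrist force passes 120 N, or if a joint passes its speed limit or range.

ROBOT

A 6-joint arm with a two-finger parallel gripper is mounted at the origin on the work surface; the furniture and walls round the work are solid. World frame = base frame: x ahead of the robot, y to its left, z up, the work surface at z = 0. Lengths are in m, angles in rad, forces in N, time in s.
With the tool pointing down it reaches from about 0.35 to 0.875 m from the base axis. Payload 4.2 kg.
Tool frame: the origin (TCP) lies on the mounting face of the last link; the fingertips stand 182 mm ahead of it and the grasp point (between the pads) lies 164 mm ahead of it (robot.grip_depth is the distance from the TCP to the grasp point, in m); z points along the fingers, y is the line along which they close (so a half turn about z gives the same grasp; the last joint's range is limited). The gripper opens to 87 mm and grips with 3 to 60 N. Pads are 19 mm wide; open, the fingers measure 117 mm over their backs; the gripper's body (75 mm by 190 mm) begins 51 mm behind the grasp point.
Start: joints at [1.605, 0.385, 0.008, 0, -1.194, -0.259], TCP at [0.139, 0.609, 0.405] pointing down, gripper open.
Joint ranges: [-3.14, 3.14], [-1.21, 2.06], [-1.07, 1.41], [-3.16, 2.05], [-2.99, -0.16], [-3.1, 3.1]. Speed limits (rad/s): [2.79, 2.79, 3.14, 3.14, 3.14, 3.14].

INTERFACE

Orientations are given as a unit quaternion [x, y, z, w].
In Python, from bench import robot gives the robot as it stands. The module is installed in compiled form; this text tells all that it offers. Calls block until the motion is done:
- robot.move_ptp(position, orientation): joint-space move of the TCP to a pose.
- robot.servo_line(position, vel=0.15, orientation=None): straight line of the TCP; orientation=None keeps the orientation; vel is the mean speed in m/s.
- robot.move_j(angles): joint-space move.
- robot.move_gripper(opening): opening from 0.0 (shut) to 1.0 (fully open); the grip force is fixed at half the most; returns when the fingers have stopped.
- robot.hold(seconds).
- robot.ik(position, orientation): joint angles nearest the present ones, or None.
- robot.snapshot(name): name is "scene" or "top" or "wrist"; returns the picture (384x512x3 uint8, red, green, blue); there is no depth.
- robot.camera_model(name): a dict with "K" (3x3 intrinsics, pixels), "pose" (4x4, takes a point from camera to world coordinates); the wrist camera has in their place "T_tool_cam" (4x4, takes a point from camera to tool coordinates, whose origin is the TCP and whose axes are the flange's). Camera axes: x right, y down, z forward; pixel columns grow to the right and rows downward; lengths in m; the calibration is good to about 2 mm. A picture is of the moment at which its call begins: read the wrist's pose just before it. camera_model takes no time and is no camera call.
A pose or a line that the arm cannot do raises robot.Unreachable and nothing moves.
- robot.sign_off(): hands the job in; it is judged then, once.
Readings, each from a call of its own:
- robot.get_clock(): time.
- robot.get_joint_pos(): joint angles.
- robot.get_joint_vel(): joint speeds.
- robot.get_effort(): joint torques, N m.
- robot.get_tool_pos(): TCP position.
- robot.get_tool_rot(): TCP orientation.
- robot.get_wrist_force(): force on the tool from outside, world axes, zero at the start.
- robot.get_ft_torque(): the same for the moment, N m.
- robot.get_finger_gap(): opening from 0.0 (shut) to 1.0 (fully open).
- robot.get_grasp_force(): force on a finger pad.
Only numpy, scipy, OpenCV 4.12 (cv2) and the standard library are available. Lean on these libraries where they do the work, as an engineer would, in place of code of your own. Each camera call takes 0.05 s, during which the arm holds its last target. There are 200 camera calls.

## Working session

There is one attempt and no reset: what is moved stays moved. The work goes in short steps, each a Python script; the robot and the scene stay as the last script left them, time stands still between calls to the robot, and variables do not carry over. Pictures are saved under pics/ and viewed, at most 10 in all, crops included, and the job is handed in when it is done.

```bash
mkdir -p pics
python3 - <<'E'
from bench import robot
import cv2,numpy as np
np.set_printoptions(precision=4,suppress=True)
a=robot.snapshot("scene");b=robot.snapshot("top")
cv2.imwrite("pics/scene.png",a[:,:,::-1]);cv2.imwrite("pics/top.png",b[:,:,::-1])
for n in("scene","top","wrist"):print(n,robot.camera_model(n))
print(robot.get_tool_rot(),robot.get_clock(),robot.grip_depth)
E
```

```text
scene {'K': array([[386.9016,   0.    , 263.4605],
       [  0.    , 386.9016, 194.0759],
       [  0.    ,   0.    ,   1.    ]]), 'pose': array([[ 0.6   , -0.4078,  0.6883, -0.0772],
       [-0.7999, -0.2918,  0.5244, -0.3872],
       [-0.0131, -0.8652, -0.5013,  0.502 ],
       [ 0.    ,  0.    ,  0.    ,  1.    ]])}
top {'K': array([[473.6256,   0.    , 254.8612],
       [  0.    , 473.6256, 193.2994],
       [  0.    ,   0.    ,   1.    ]]), 'pose': array([[ 0.009 , -0.9815,  0.1911,  0.2601],
       [-1.    , -0.0096, -0.0022,  0.0465],
       [ 0.004 , -0.1911, -0.9816,  1.3485],
       [ 0.    ,  0.    ,  0.    ,  1.    ]])}
wrist {'K': array([[288.7887,   0.    , 252.5437],
       [  0.    , 288.7887, 189.6937],
       [  0.    ,   0.    ,   1.    ]]), 'T_tool_cam': array([[-0.0007, -0.9535, -0.3013,  0.0831],
       [ 1.    , -0.0007, -0.0001,  0.0005],
       [-0.0001, -0.3013,  0.9535,  0.0202],
       [ 0.    ,  0.    ,  0.    ,  1.    ]])}
[ 0.9937 -0.1122 -0.0001  0.001 ] 0.1 0.1635
```

View pics/top.png

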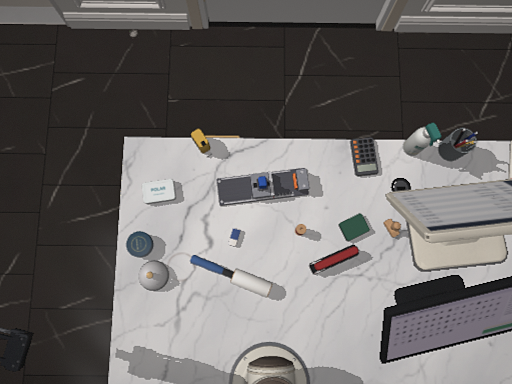

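View pics/scene.png

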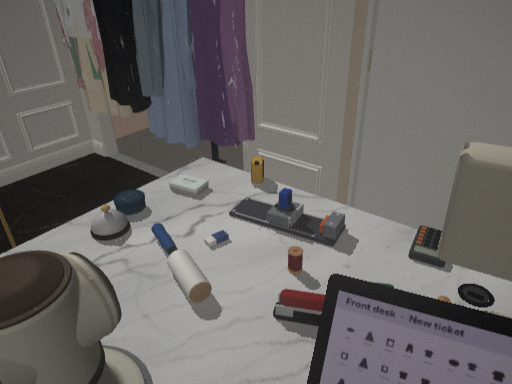

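The top view shows the gauge near (263,187) with its blue handle at (263,183) and orange pad at (296,181). The white tin is at (158,191), the eraser at (235,237), the spool at (301,229) and the ink pad at (354,227). Next I'll look at the tin and gauge with the wrist camera.

```bash
cat > h.py <<'E'
from bench import robot
import cv2,numpy as np
from scipy.spatial.transform import Rotation as R
np.set_printoptions(precision=4,suppress=True)
def quat(a):  # tool down, tool y (closing line) at world angle a
    c,s=np.cos(a),np.sin(a)
    return R.from_matrix(np.array([[-s,c,0],[c,s,0],[0,0,-1]]) if False else np.column_stack([[-s,c,0],[c,s,0],[0,0,-1.]])@np.diag([-1,1,1]) if np.linalg.det(np.column_stack([[-s,c,0],[c,s,0],[0,0,-1.]]))<0 else np.column_stack([[-s,c,0],[c,s,0],[0,0,-1.]])).as_quat()
def cast(K,P,px,z):
    px=np.atleast_2d(px).astype(float)
    d=np.c_[px,np.ones(len(px))]@np.linalg.inv(K).T@P[:3,:3].T
    return P[:3,3]+d*((z-P[2,3])/d[:,2:])
def top(px,z):
    m=robot.camera_model("top");return cast(m["K"],m["pose"],px,z)
def wristpose():
    m=robot.camera_model("wrist");T=np.eye(4)
    T[:3,:3]=R.from_quat(robot.get_tool_rot()).as_matrix();T[:3,3]=robot.get_tool_pos()
    return m["K"],T@m["T_tool_cam"]
def shot(name):
    K,P=wristpose();im=robot.snapshot("wrist")[:,:,::-1].copy()
    cv2.imwrite(f"pics/{name}.png",im);np.savez(f"pics/{name}.npz",K=K,P=P,im=im);return K,P,im
E
python3 - <<'E'
s=open('h.py').read()
i=s.index("    return R.from_matrix(");j=s.index("def cast")
s=s[:i]+"    return R.from_matrix(np.array([[s,c,0],[-c,s,0],[0,0,-1.]])).as_quat()\n"+s[j:]
open('h.py','w').write(s)
E
python3 - <<'E'
from h import *
for n,p,z in[("tin",(158,191),.02),("handle",(263,180),.08),("bedL",(219,192),.01),("bedR",(308,182),.02),("spool",(301,229),.046),("eraser",(235,237),.012)]:print(n,top(p,z))
for a in(np.pi,0,np.pi/2,-np.pi/2):
  for p in([.55,.2,.4],[.55,.03,.4]): print(a,p,robot.ik(p,quat(a)))
E
```

```text
tin [[0.5228 0.3204 0.02  ]]
handle [[0.5446 0.0216 0.08  ]]
bedL [[0.5236 0.1468 0.01  ]]
bedR [[ 0.5534 -0.1088  0.02  ]]
spool [[ 0.4146 -0.0848  0.046 ]]
eraser [[0.3941 0.0984 0.012 ]]Traceback (most recent call last):
  File "<stdin>", line 4, in <module>
  File "h.py", line 7, in quat
    return R.from_matrix(np.array([[s,c,0],[-c,s,0],[0,0,-1.]])).as_quat()
           ~~~~~~~~~~~~~^^^^^^^^^^^^^^^^^^^^^^^^^^^^^^^^^^^^^^^^
  File "scipy/spatial/transform/_rotation.pyx", line 1143, in scipy.spatial.transform._rotation.Rotation.from_matrix
ValueError: Non-positive determinant (left-handed or null coordinate frame) in rotation matrix 0: [[ 0. -1.  0.]
 [ 1.  0.  0.]
 [ 0.  0. -1.]].
```

```bash
sed -i 's/np.array(\[\[s,c,0\],\[-c,s,0\]/np.array([[-s,c,0],[c,s,0]/' h.py
python3 - <<'E'
from h import *
for a in(.116,.116-np.pi):
  for p in([.52,.32,.35],[.55,.03,.35]): print(a,p,robot.ik(p,quat(a)))
# camera ahead (+y side for a=.116): stand off so the tin is in view centre
q=quat(.116)
try:
  robot.move_ptp([.52,.30,.36],q); shot("w1")
  robot.move_ptp([.54,.0,.36],q); shot("w2")
except robot.Unreachable as e: print("unreach",e)
print(robot.get_joint_pos(),robot.get_clock())
cv2.imwrite("pics/w12.png",np.hstack([cv2.imread("pics/w1.png"),cv2.imread("pics/w2.png")])[:, :]) 
im=cv2.imread("pics/w12.png");cv2.imwrite("pics/w12.png",cv2.resize(im,(800,300)))
E
```

```text
0.116 [0.52, 0.32, 0.35] [ 0.8165  0.4025 -0.108   0.     -1.0603  2.4411]
0.116 [0.55, 0.03, 0.35] [ 0.3488  0.3063 -0.2562  0.     -1.0083  2.9088]
-3.025592653589793 [0.52, 0.32, 0.35] [ 0.8165  0.4025 -0.108   0.     -1.0603 -0.7005]
-3.025592653589793 [0.55, 0.03, 0.35] [ 0.3488  0.3063 -0.2562  0.     -1.0083 -0.2328]
[ 0.3023  0.2794 -0.2673 -0.0001 -1.0237  2.9569] 3.6667
```

View pics/w1.png

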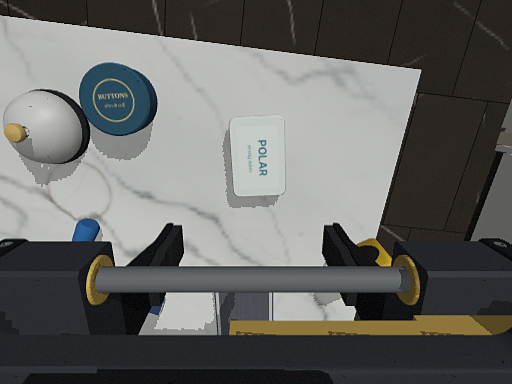

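View pics/w2.png

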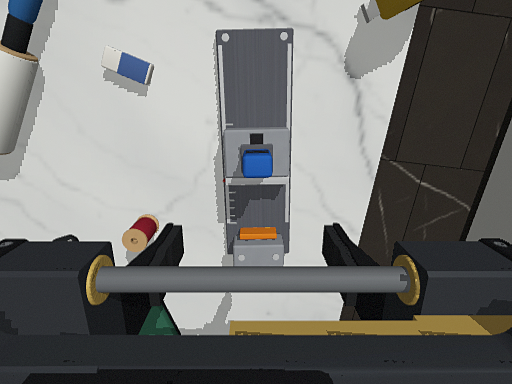

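Picture w1 shows the tin with corners near (230,117), (284,117), (286,194) and (235,197). In w2 the bed's far corners are at (216,30) and (293,28), the blue handle is near (258,163) and the orange pad near (258,233). I'll measure both now.

Run:
```python
from h import *
d=np.load("pics/w2.npz");K,P,im=d["K"],d["P"],d["im"]
hsv=cv2.cvtColor(im,cv2.COLOR_BGR2HSV)
def cen(m):return np.array(cv2.minAreaRect(np.argwhere(m)[:,::-1].astype(np.float32))[0])
g=cv2.cvtColor(im,cv2.COLOR_BGR2GRAY)
# bed edges by row: strongest gradient near expected edges
gx=cv2.Sobel(cv2.GaussianBlur(g,(3,3),0),cv2.CV_32F,1,0)
L=[];Rr=[]
for r in range(40,120,2):
    Rr.append((285+np.argmax(gx[r,285:300]),r)); L.append((210+np.argmin(gx[r,210:226]),r))
gy=cv2.Sobel(g,cv2.CV_32F,0,1)
T=[(c,20+np.argmin(gy[20:38,c])) for c in range(222,290,3)]
def fit(pts):
    w=cast(K,P,pts,.01)[:,:2].astype(np.float32);v=cv2.fitLine(w,cv2.DIST_HUBER,0,.001,.001).ravel();return v
l,r,t=fit(L),fit(Rr),fit(T);print("L",l,"R",r,"T",t,np.degrees([np.arctan2(x[1],x[0]) for x in(l,r,t)]))
bh=(hsv[:,:,0]>100)&(hsv[:,:,0]<130)&(hsv[:,:,1]>120);bh[:, :220]=0;bh[:,300:]=0
org=(hsv[:,:,0]<18)&(hsv[:,:,1]>150);org[:, :225]=0;org[:,290:]=0;org[:215]=0;org[250:]=0
for n,m,z in(("blue",bh,.081),("orange",org,.0325)):
    p=np.argwhere(m);print(n,p.min(0)[::-1],p.max(0)[::-1],cast(K,P,cen(m),z))
d=np.load("pics/w1.npz");K,P,im=d["K"],d["P"],d["im"]
c=im[100:220,210:310];g=cv2.cvtColor(c,cv2.COLOR_BGR2GRAY);e=cv2.Canny(g,40,100)
cv2.imwrite("pics/tin.png",np.hstack([cv2.resize(c,None,fx=4,fy=4,interpolation=0),cv2.resize(cv2.cvtColor(e,cv2.COLOR_GRAY2BGR),None,fx=4,fy=4,interpolation=0)]))
```

```text
L [ 0.1347 -0.9909  0.4975  0.0956] R [ 0.1361 -0.9907  0.5704  0.1086] T [0.991  0.1338 0.5185 0.15  ] [-82.2577 -82.1752   7.6893]
blue [242 149] [272 177] [[0.5411 0.0277 0.081 ]]
orange [240 227] [276 238] [[ 0.5543 -0.065   0.0325]]
```

View pics/tin.png

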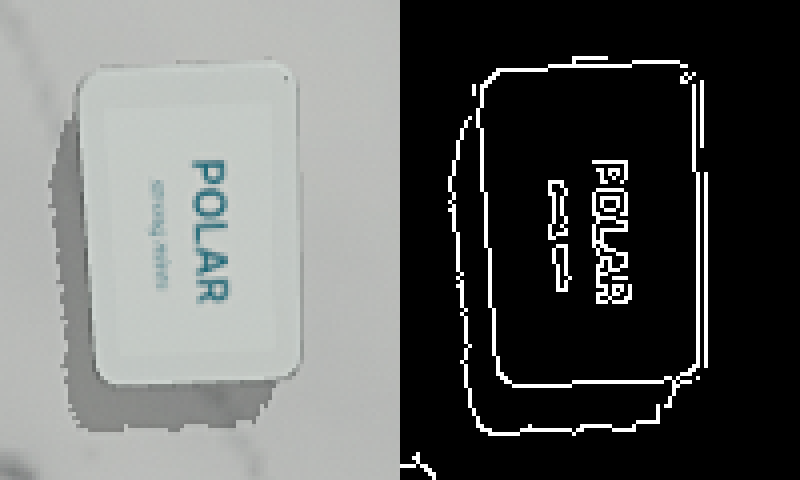

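Run:
```python
from h import *
d=np.load("pics/w1.npz");K,P=d["K"],d["P"]
c=np.array([(79,66),(297,62),(300,380),(98,384)])/4+[209.5,99.5]
w=cast(K,P,c,.021)[:,:2];print(w,w.mean(0))
TL,TR,BR,BL=w
for a,b in((TL,TR),(BL,BR),(BL,TL),(BR,TR)):print(np.linalg.norm(b-a),np.degrees(np.arctan2(*(b-a)[::-1])))
d=np.load("pics/w2.npz");K,P=d["K"],d["P"];v=np.array([-.1346,.991])
for n,p,z in(("hnd back",(257,149),.081),("pad back",(258,238.5),.0325),("carr front",(257,178),.036),("carr back",(257,127.5),.036),("T",(255,29),.01)):
    q=cast(K,P,p,z)[0,:2];print(n,q,q@v+.05)
```

```text
[[0.4873 0.3619]
 [0.5451 0.3697]
 [0.5593 0.281 ]
 [0.501  0.273 ]] [0.5232 0.3214]
0.05838948128399801 7.644150316375352
0.05884691516224919 7.811793052261991
0.09000807548577422 98.75763529745333
0.08984599116016935 99.0512652720297
hnd back [0.5395 0.0405] 0.017474825415283148
pad back [ 0.5552 -0.0727] -0.0967631863655637
carr front [0.5449 0.0015] -0.021851998719344373
carr back [0.5384 0.0552] 0.03220765644100842
T [0.5252 0.1504] 0.12833793443740182
```

```bash
cat >> h.py <<'E'
A=.1353;U=np.array([np.cos(A),np.sin(A)]);V=np.array([-U[1],U[0]])
O=.5402*U-.05*V;Q=quat(A);GD=robot.grip_depth
def G(x,y,z): # gauge coords of grasp point -> TCP
    return [*(O+x*U+y*V),z+GD]
def fv(): return float(robot.get_wrist_force()[:2]@V)
E
python3 - <<'E'
from h import *
robot.move_gripper(0.0)
robot.move_ptp(G(0,-.032,.14),Q)
robot.servo_line(G(0,-.032,.066),vel=.12)
b=fv();print("base",b,robot.get_clock())
y=-.032;log=[];tc=None
while y<.075:
    y+=.003;robot.servo_line(G(0,y,.066),vel=.05)
    f=fv()-b;log.append((round(y*1e3),round(f,1)))
    if tc is None and f<-6: tc=y
    if tc and y>tc+.052: break
    if f<-22: break
print(log,robot.get_clock())
robot.servo_line(G(0,y-.006,.066),vel=.05)
robot.servo_line(G(0,y-.006,.2),vel=.2)
K,P,im=shot("w3");print(robot.get_clock())
E
```

```text
base 0.3114057259583306 6.3
[(-29, -1.2), (-26, -0.0), (-23, -0.3), (-20, -1.5), (-17, -1.1), (-14, 0.4), (-11, -4.6), (-8, -7.1), (-5, -7.7), (-2, -9.1), (1, -8.9), (4, -9.0), (7, -8.4), (10, -9.0), (13, -8.5), (16, -7.9), (19, -8.6), (22, -7.6), (25, -9.0), (28, -8.0), (31, -7.4), (34, -8.4), (37, -8.0), (40, -9.0), (43, -8.8), (46, -8.5)] 12.8
13.9333
```

View pics/w3.png

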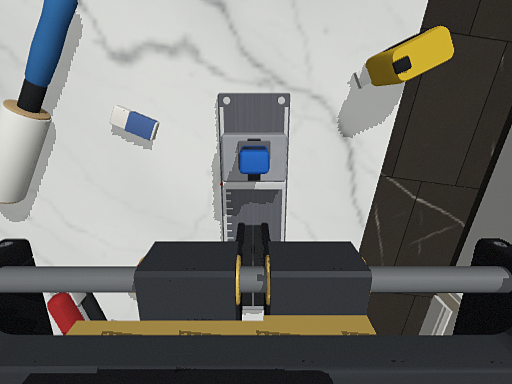

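The carriage is drawn back about 55 mm, with the handle at (255,160) and the bed clear. Next I'll pick up the tin and place it.

Run:
```python
from h import *
q=quat(.144);c=[.5232,.3214]
robot.move_gripper(1.0)
robot.move_ptp([*c,.10+GD],q)
robot.servo_line([*c,.0215+GD],vel=.12)
robot.move_gripper(0.5); print("gap",robot.get_finger_gap()*87,"F",robot.get_grasp_force())
robot.servo_line([*c,.10+GD],vel=.15)
print("gap",robot.get_finger_gap()*87,"F",robot.get_grasp_force())
robot.move_ptp(G(0,-.03,.10),Q)
robot.servo_line(G(0,-.03,.045),vel=.12)
z0=robot.get_wrist_force()[2]
for z in(.040,.037,.035,.034,.033,.0325,.032):
    robot.servo_line(G(0,-.03,z),vel=.03); f=robot.get_wrist_force()[2]-z0; print(z,round(f,2))
    if f>3: break
print(robot.get_tool_pos(),robot.get_clock())
```

```text
gap 61.032148139270795 F 29.913235008716583
gap 61.1196311951745 F 29.9155256152153
0.04 14.29
[ 0.5481 -0.0076  0.2115] 20.75
```

Run:
```python
from h import *
print(robot.get_wrist_force(),robot.get_tool_pos(),R.from_quat(robot.get_tool_rot()).as_matrix()[:,2],robot.get_joint_pos())
d=np.load("pics/w3.npz");
for n,p,z in(("carr front3",(254,184),.036),("hnd back",(254,146),.081),("T",(255,93),.01)):
    print(n,(cast(d["K"],d["P"],p,z)[0,:2]-O)@V)
s=robot.snapshot("scene");K,P,im=shot("w4")
cv2.imwrite("pics/s4.png",np.hstack([cv2.resize(s[150:290,190:400,::-1],(450,300)),cv2.resize(im,(350,262+38))]))
```

```text
[ -9.551  -11.3228  47.8109] [ 0.5481 -0.0076  0.2115] [ 0.0071 -0.0031 -1.    ] [ 0.2832  0.4735 -0.4186  0.008  -0.6726  2.9927]
carr front3 0.03279947184263578
hnd back 0.08194282152516694
T 0.12861327858397156
```

View pics/s4.png

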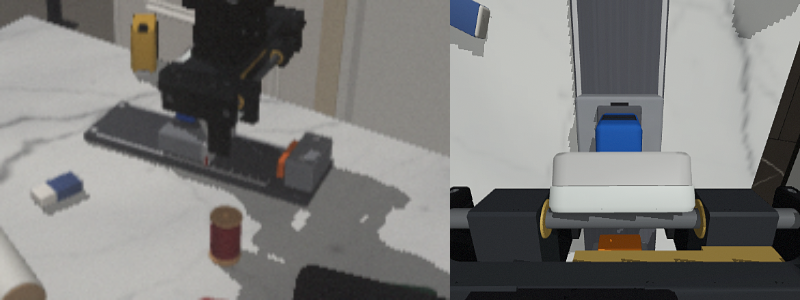

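The scene view shows no white tin lying along the bed, and the wrist view shows it pitched up between the fingers. It probably clipped the handle in transit. I'll raise it and look.

Run:
```python
from h import *
robot.servo_line(G(0,-.03,.20),vel=.15)
print(robot.get_wrist_force(),robot.get_finger_gap()*87,robot.get_tool_pos(),robot.get_clock())
s=robot.snapshot("scene");K,P,im=shot("w5")
cv2.imwrite("pics/s5.png",np.hstack([cv2.resize(s[100:290,190:400,::-1],(400,362)),cv2.resize(im,(400,362))]))
```

```text
[-0.9951  0.588  -0.4973] 60.70837800970033 [ 0.5458 -0.0063  0.3621] 22.0667
```

View pics/s5.png

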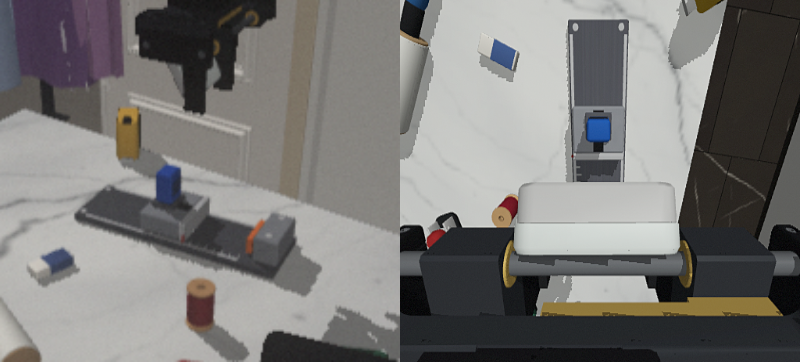

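The tin is pitched steeply in the grip with its +y end up, and the carriage was knocked partly shut. I'll stand the tin on free counter and let it tip over flat, then find it again.

Run:
```python
from h import *
p=np.array([.515,.265])
robot.servo_line([*p,.20+GD],vel=.3)
robot.servo_line([*p,.066+GD],vel=.2)
z=.066;b=robot.get_wrist_force()[2]
while z>.022:
    z-=.002;robot.servo_line([*p,z+GD],vel=.06)
    if robot.get_wrist_force()[2]-b>2.5: break
print("touch",z,robot.get_wrist_force()[2]-b)
robot.move_gripper(1.0)
robot.servo_line([*p,.20+GD],vel=.25)
K,P,im=shot("w6");print(robot.get_clock())
```

```text
touch 0.021999999999999964 0.0986705794586964
31.2167
```

View pics/w6.png

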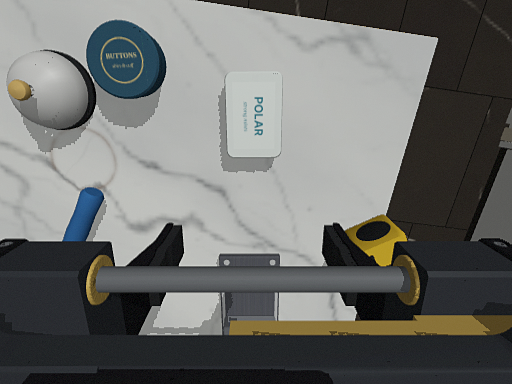

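The tin lies flat again, lid up, with corners near (226,72), (281,70), (283,157) and (230,157). I'll draw the carriage back again, then measure.

Run:
```python
from h import *
d=np.load("pics/w6.npz");K,P=d["K"],d["P"]
im=d["im"]; g=cv2.cvtColor(im,cv2.COLOR_BGR2GRAY).astype(np.float32)
w=cast(K,P,[(226,72),(281,70),(283,157),(230,157.5)],.021)[:,:2];TL,TR,BR,BL=w
print(w.mean(0));
for a,b in((TL,TR),(BL,BR),(BL,TL),(BR,TR)):print(np.linalg.norm(b-a),np.degrees(np.arctan2(*(b-a)[::-1])))
d=np.load("pics/w5.npz")
f=(cast(d["K"],d["P"],(253,166),.036)[0,:2]-O)@V
hb=(cast(d["K"],d["P"],(253,124),.081)[0,:2]-O)@V
print("face",f,"handle back",hb)
y0=min(f-.001,hb-.022-.018); 
robot.move_gripper(0.0)
robot.move_ptp(G(0,y0,.15),Q)
robot.servo_line(G(0,y0,.066),vel=.15); b=fv();m=0
for y in np.linspace(y0,.045,8)[1:]:
    robot.servo_line(G(0,y,.066),vel=.09);m=fv()-b
    print(round(y,4),round(m,1),end="; ")
    if m<-22: print("stop",y);break
robot.servo_line(G(0,y-.004,.066),vel=.05)
robot.servo_line(G(0,y-.004,.17),vel=.25)
print(robot.get_clock())
```

```text
[0.5073 0.3287]
0.05674568640436892 9.611264329648161
0.05965893745852141 8.260636497780835
0.08947241978558243 98.97915328553673
0.09089324072363592 100.81509432942758
face -0.016891149444498037 handle back 0.031374849250682194
-0.0089 0.3; 0.0001 -0.8; 0.0091 -5.2; 0.018 -5.1; 0.027 -5.6; 0.036 -6.0; 0.045 -5.8; 37.05
```

Run:
```python
from h import *
q=quat(.163);c=[.5073,.3287]
robot.move_gripper(1.0)
robot.move_ptp([*c,.12+GD],q)
robot.servo_line([*c,.0215+GD],vel=.15)
robot.move_gripper(0.5)
robot.servo_line([*c,.16+GD],vel=.25)
print("gap",robot.get_finger_gap()*87,"F",robot.get_grasp_force())
robot.servo_line(G(0,-.03,.16),vel=.3,orientation=Q)
robot.servo_line(G(0,-.03,.05),vel=.2)
z0=robot.get_wrist_force()[2]
for z in(.036,.034,.033,.032,.0315):
    robot.servo_line(G(0,-.03,z),vel=.05); f=robot.get_wrist_force()[2]-z0; print(z,round(f,2))
    if f>2.5: break
robot.snapshot
s=robot.snapshot("scene");cv2.imwrite("pics/s7.png",cv2.resize(s[130:290,190:400,::-1],(630,480)))
print(robot.get_tool_pos()[2]-GD,robot.get_clock())
```

```text
gap 60.83118904564455 F 29.929150342941284
0.036 -0.1
0.034 -0.81
0.033 -0.81
0.032 -0.04
0.0315 1.05
0.031667112924050916 45.1583
```

View pics/s7.png

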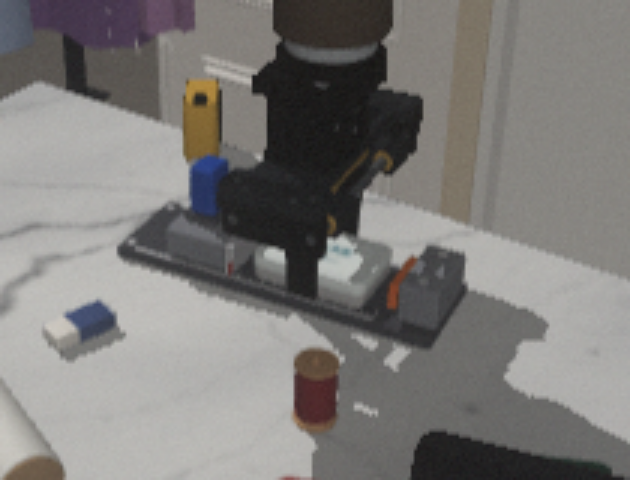

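The tin is flat between carriage and pad. Next I'll release it and bring the carriage up from behind the handle.

```bash
cat >> h.py <<'E'
def fav(n=4):
    r=[]
    for _ in range(n): robot.hold(.02); r.append(fv())
    return float(np.mean(r))
E
python3 - <<'E'
from h import *
robot.move_gripper(1.0)
robot.servo_line(G(0,-.03,.15),vel=.25)
K,P,im=shot("w8")
robot.move_gripper(0.0)
robot.servo_line(G(0,.093,.15),vel=.3)
robot.servo_line(G(0,.093,.066),vel=.2)
b=fav();print("clock",robot.get_clock())
def ty(): return (np.array(robot.get_tool_pos()[:2])-O)@V
y=.093;F=[]
for y in(.085,.078,.071,.065,.061,.057,.054,.052):
    robot.servo_line(G(0,y,.066),vel=.08);F.append(fav()-b);print(f"{ty()*1e3:.2f}:{F[-1]:.2f}",end=" ")
    if F[-1]>14: break
print("|",robot.get_clock())
E
```

```text
clock 49.3083
84.73:0.21 77.81:-0.25 71.42:3.70 65.65:5.95 61.93:7.29 58.02:7.83 55.11:8.10 53.23:8.42 | 51.8417
```

Run:
```python
from h import *
b=np.nan
def ty(): return (np.array(robot.get_tool_pos()[:2])-O)@V
y=.052;F=[fav()];print("start",F)
for i in range(24):
    y-=.0007;robot.servo_line(G(0,y,.066),vel=.03);f=fav(3);F.append(f)
    print(f"{ty()*1e3:.2f}:{f:.2f}",end=" ")
    if i>3 and f>np.median(F[:-1][-8:])+2.2: break
print("|",y,robot.get_clock())
```

```text
start [9.202042509428509]
52.64:9.52 51.99:9.90 51.34:9.93 50.63:10.22 49.93:10.55 49.23:10.19 48.73:10.90 48.29:11.85 47.87:14.44 | 0.045700000000000005 54.6083
```

Run:
```python
from h import *
def ty(): return (np.array(robot.get_tool_pos()[:2])-O)@V
for _ in range(3): robot.hold(.15);print(f"{ty()*1e3:.3f}:{fav():.2f}")
print(robot.get_clock())
```

```text
47.880:13.82
47.872:14.45
47.870:14.18
55.2583
```

Run:
```python
from h import *
def ty(): return (np.array(robot.get_tool_pos()[:2])-O)@V
robot.servo_line(G(0,.04535,.066),vel=.02);robot.hold(.2);print(f"{ty()*1e3:.3f}:{fav():.2f}")
robot.servo_line(G(0,.060,.066),vel=.06);print("free",fav())
robot.servo_line(G(0,.066,.066),vel=.1)
robot.servo_line(G(0,.066,.20),vel=.25)
K,P,im=shot("w9")
hsv=cv2.cvtColor(im,cv2.COLOR_BGR2HSV)
bh=(hsv[:,:,0]>100)&(hsv[:,:,0]<130)&(hsv[:,:,1]>120);bh[:,:220]=0;bh[:,300:]=0
p=np.argwhere(bh);print("blue",p.min(0)[::-1],p.max(0)[::-1])
print(robot.get_clock())
```

```text
47.725:15.63
free -0.055635799832550153
blue [235 205] [269 370]
57.2167
```

```bash
python3 -c "
from h import *
print(robot.sign_off())"
```

```text
the job is handed in; nothing more can be done
None
```

I set the gauge and handed the job in: the tin sits between carriage and spring pad at about 5 N by wrist force (not confirmed by a last look), and the last push was a closing one. On the first try the tin tipped up in the grip, probably on the handle. The wrist read 48 N while I pressed it down like that, and that could count against the 40 N limit if the arm or gripper body was what touched.

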